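Lift the clean brush head with tongs and hold it over the cup

ROBOT

A 6-joint arm with a two-finger parallel gripper is mounted at the origin on the work surface. World frame = base frame: x ahead of the robot, y to its left, z up, the work surface at z = 0. Lengths are in mm, angles in rad, forces in N, time in s.
With the tool pointing down it reaches from about 275 to 750 mm from the base axis. Payload 10.2 kg.
Tool frame: the origin (TCP) lies at the very end of the fingers, on their centre line; the grasp point (between the pads) lies 19 mm behind it (ctrl.grip_depth is the distance from the TCP to the grasp point, in mm); z points along the fingers, x is the direction in which the jaws open and shut, and the axes are right-handed (so a half turn about z gives the same grasp; the last joint's range is limited). The gripper opens to 85 mm and grips with 20 to 120 N. Pads are 22 mm wide; open, the fingers measure 114 mm over their backs; the gripper's body (76 mm by 85 mm) begins 54 mm behind the grasp point. The pads swing forward as they close: fully open they stand 13 mm farther back than shut.
Start: joints at [0.999, 0.313, 1.498, -0, 1.331, -0.223], TCP at [179.442, 493.388, 231.294] pointing down, gripper open.
Joint ranges: [-2.94, 2.94], [-0.97, 2.17], [0.19, 2.56], [-1.23, 4.37], [0.02, 3.11], [-2.88, 2.88]. Speed limits (rad/s): [2.39, 2.39, 3.01, 3.14, 3.14, 3.14].

INTERFACE

Orientations are given as a unit quaternion [w, x, y, z].
In Python, from rig import ctrl gives the robot as it stands.
- The arm moves only by the tool play_rows, never from a script. Its argument "motion" is a list of rows, each a list of 2 entries, a list of its own where there are three numbers: the shift along the tool's x, y, z in mm, then the turn, a rotation vector about the tool's x, y, z in degrees. A call has 1 to 20 rows; each row shifts and turns the commanded pose from where the row before left it, along the tool's axes as they then stand; what a row does not reach is not made up. A row lasts 1/12 s, in which the tool goes at most 41.7 mm and 7.16 degrees, less where a joint would pass 70% of its speed; a pose out of reach is approached as far as the arm can. A call with a gripper value outside its range is refused whole. "fingers" is the finger opening in mm, from 0 to 85.4, set as the call begins (left out, the last holds). The fingers move at their own pace and stop on an object; "squeeze" is the grip in N (left out, the last holds). Time passes only in rows, so rows that do not move let the fingers close. It gives the time, the measured TCP pose, the force and the opening at its end, in the units of the state.
- ctrl.sense(): the state, without advancing time (a new reading comes with each control period).
- ctrl.capture(name): name is "side" or "top"; returns the picture (400x640x3 uint8, red, green, blue); there is no depth.
- ctrl.get_calibration(name): a dict with "K" (3x3 intrinsics, pixels), "R" (3x3) and "t" (3): a world point X has camera coordinates R X + t. Camera axes: x right, y down, z forward; pixel columns grow to the right and rows downward; lengths in mm; the calibration is good to about 2 mm. A picture is of the moment at which its call begins. get_calibration takes no time and is no camera call.
- ctrl.finish_job(): hands the job in, once; it reports no verdict.
Trained networks look in the newest picture that a camera, given by its name, has taken for a name from the list of things; names that differ only in an ending like _2 or _b are one class to them, and where a whole thing is asked for, a point or a joint stands for the part that bears it (a point fixed in the world has none). Each returns a list of dicts, best first, with "p" (0 to 1); they miss things now and then, are a little off and sometimes report something else, mostly with a low value. They report only what shows in the picture. A call takes as long as a camera call. They do not tell look-alikes from the thing itself.
- ctrl.spot_in(camera, name): "position" ([column, row] as shares, 0 to 1, of the picture: columns of its width, rows of its height, amid what is visible of it).
The state is a dict: "time_s": time; "joints": joint angles; "dq": joint speeds; "tau": joint torques, N m; "eef_pos": TCP position; "ee_rot": TCP orientation; "force": force on the tool from outside, world axes, zero at the start; "wrist_torque": the same for the moment, N m; "grip_width": opening from 0.0 (shut) to 1.0 (fully open).
Only numpy, scipy, OpenCV 4.12 (cv2) and the standard library are available. Lean on these libraries where they do the work, as an engineer would, in place of code of your own. Each camera call takes 0.05 s, during which the arm holds its last target. There are 200 camera calls.

TASK

The spare brush head on the toothbrush charger has just been disinfected and must not be touched by the gripper: pick up the small steel tongs, close their jaws on the head, lift it off its peg and carry it, still upright, over the open mouth of the frosted cup. The program finishes while holding: the gripper keeps the tongs squeezed and the head hangs in the jaws right over the cup's mouth, clear above the rim and touching nothing but the tongs. Do not drop the head, and leave the cup, the lotion tube, the cream jar and the charger's button undisturbed.

Things in the scene. Friction and masses are not known exactly. Their poses are not given: they have to be found in the camera images.
- tongs_pin (a point): Upright hinge pin (22 mm high, 11 mm thick) at the rear end of small steel tongs; point 10 mm above their underside. Tongs: 175 mm long, 90 g, lying on edge on the ledge, so that they open in the level plane: two steel arms, each a strip 3 mm thick and 20 mm high, with grey jaw pads at the front end. A spring holds them open.
- rest_left (a point): Finger rest (dark grooves) on the OUTER face of the tongs' left arm, 62 mm from the pin, half-way up the strip (10 mm above the ledge at the start), close to the balance point. The arm is straight 40 mm either way. Left as seen from the pin towards the jaws. The gripper takes the tongs from above, one finger on each rest.
- rest_right (a point): Finger rest of the right, hinged arm. Over the two rests the tongs measure 44 mm when open, 30 mm when the jaws hold the brush head's collar (arms then parallel). There the spring pushes apart with 4 N when open, 8 N when closed on the head: squeezed to about 36 mm they can be carried with the jaws still about 29 mm apart. Grip with 30 N or more to hold the head.
- jaw_left (a point): Middle of the left jaw's inner face (pad 32 mm long, 18 mm high, a 2 mm lip at each end), 16 mm behind the tip, 10 mm above the tongs' underside, 152 mm from the pin and 90 mm ahead of the finger rests. The jaws stand 48 mm apart when open. The axis of the tongs runs from midway between the rests to midway between the jaws.
- jaw_right (a point): Middle of the right jaw's inner face, likewise.
- tongs_arm (a joint): Closing angle of the tongs: 0 when sprung open, 0.22 when closed on the brush head's collar, 0.29 fully shut.
- head_collar (a point): Spare toothbrush head of white plastic, 14 g, standing upright on the charger over a peg. This point is on its axis, half-way up its collar, 10 mm above its foot. The collar, where the jaws grip, is 15 mm in diameter and 20 mm high; above it a stem tapers to 7 mm, with a 14 mm round brush at the top, 73 mm above the foot, its bristles sticking out 9 mm to one side.
- head_foot (a point): Centre of the brush head's lower end; z axis: the head's own axis, towards the brush. A 9 mm bore is open here, over a fixed peg 4.4 mm in diameter that reaches 12 mm up into it: the head must rise more than 12 mm to come free.
- charger: Fixed white charger base, a round-ended slab 62 mm (x) by 132 mm (y), top 16 mm above the ledge; origin at the centre of its underside. In its own frame: the head's peg at (-16, -40) mm, an equal empty peg at (16, -40), both 28 mm above the ledge at the top; charging stub 11 mm thick at (0, 8), top at 33 mm; button 18 mm wide at (0, 45), top at 20.5 mm.
- charger_button (a joint): Press button of the charger: 0 up, 0.003 m fully pressed.
- cup_rim (a point): Centre of the mouth of the frosted plastic cup, 95 mm above the ledge when it stands; mouth 74 mm across the outside, wall 3 mm. The open cup stands loose on the ledge, 90 g.
- lotion: Loose white lotion tube standing on its cap, 104 mm high, up to 45 mm wide; origin at the centre of its underside.
- jar: Loose round cream jar, 52 mm in diameter, 45 mm high; origin at the centre of its underside.
There are look-alikes about, which are no part of the job. There is more than one size of the part that bears tongs_pin; the job needs the middle-sized.

How it is judged:
By the outcome, as a careful person would: the job done as asked, in the order asked, and still so for the second after the job is handed in, while the arm keeps its last pose, push and grip.
It also fails if it takes over 45 s, if anything falls off the work surface, if the arm or the gripper's body presses on something with over 40 N, if the wrist force passes 120 N, or if a joint passes its speed limit or range.

## Working session

There is one attempt and no reset: what is moved stays moved. The work goes in short steps, Python scripts to look and compute and a tool call to move; the robot and the scene stay as the last step left them, time stands still between calls to the robot, and variables do not carry over. Pictures are saved under pics/ and viewed, about 8 in all and at most 12, crops included, and the job is handed in when it is done.

Besides the shell and the picture viewer there is one more tool, called after "Call:" as name(argument=value, ...), one argument or row to a line, values as JSON. play_rows: Moves the arm, as the interface text tells. Its arguments: {"type":"object","properties":{"motion":{"type":"array"},"fingers":{"type":"number"},"squeeze":{"type":"number"}},"required":["motion"]}

```bash
ls; mkdir -p pics; python3 - <<'E'
from rig import ctrl
import cv2,numpy as np
for n in("side","top"):
    im=ctrl.capture(n); cv2.imwrite(f"pics/{n}0.png",im[:,:,::-1])
    c=ctrl.get_calibration(n); print(n,c)
    for k in["tongs_pin","rest_left","rest_right","jaw_left","jaw_right","head_collar","head_foot","charger","cup_rim","lotion","jar","charger_button"]:
        print(k,[(round(d["p"],2),round(d["position"][0]*640),round(d["position"][1]*400)) for d in ctrl.spot_in(n,k)])
print(ctrl.sense())
E
```

```text
pics
side {'K': array([[367.78978544,   0.        , 323.04575748],
       [  0.        , 367.78978544, 194.94136362],
       [  0.        ,   0.        ,   1.        ]]), 'R': array([[ 0.88794698, -0.45991955,  0.00491695],
       [-0.35597083, -0.6939488 , -0.62587525],
       [ 0.29126438,  0.55399375, -0.77990768]]), 't': array([-340.30754447,  221.33467129,  831.85857116])}
tongs_pin [(0.88, 297, 156), (0.8, 208, 173), (0.51, 310, 205)]
rest_left [(0.79, 313, 205), (0.7, 299, 159), (0.57, 205, 170)]
rest_right [(0.61, 307, 161), (0.57, 227, 175)]
jaw_left [(0.71, 310, 203), (0.64, 206, 172), (0.57, 292, 160)]
jaw_right [(0.76, 226, 175), (0.67, 312, 156), (0.47, 309, 214)]
head_collar [(0.57, 405, 210)]
head_foot [(0.52, 407, 208)]
charger [(0.9, 403, 206)]
cup_rim []
lotion [(0.87, 422, 279), (0.36, 309, 161)]
jar [(0.53, 380, 145)]
charger_button []
top {'K': array([[390.19458232,   0.        , 315.46376007],
       [  0.        , 390.19458232, 192.06133345],
       [  0.        ,   0.        ,   1.        ]]), 'R': array([[ 0.02427927, -0.99965394,  0.01012463],
       [-0.986
[... 582 characters left out ...]
r_button [(0.53, 251, 212)]
{'time_s': 1.3, 'joints': array([ 9.98587479e-01,  3.12895952e-01,  1.49773009e+00, -9.96629358e-06,
        1.33098765e+00, -2.23379123e-01]), 'dq': array([ 0.00054971, -0.00027512,  0.00090511, -0.00044191,  0.00298442,
       -0.00063958]), 'tau': array([ 5.80390260e-04, -4.12160790e+01, -2.59904909e+01, -1.87044870e-04,
        3.92687798e-04,  5.57929059e-05]), 'eef_pos': array([179.44586713, 493.37704957, 231.28490833]), 'ee_rot': array([ 8.45808272e-06,  8.19083642e-01,  5.73674113e-01, -7.91092969e-06]), 'force': array([-0.23818573, -0.02512303,  0.36529927]), 'wrist_torque': array([-0.00114409, -0.02338431,  0.04791095]), 'grip_width': 0.9990684064300424}
```

View pics/top0.png

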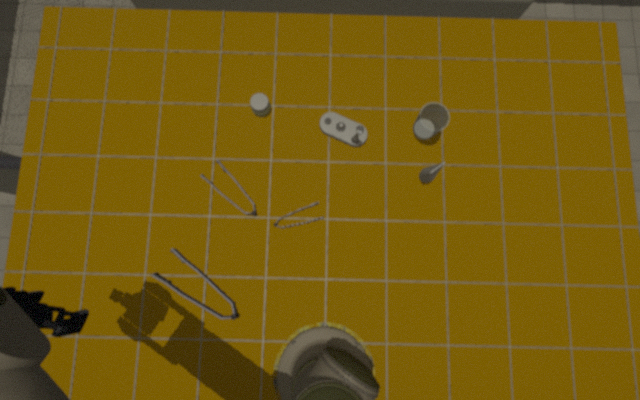

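View pics/side0.png

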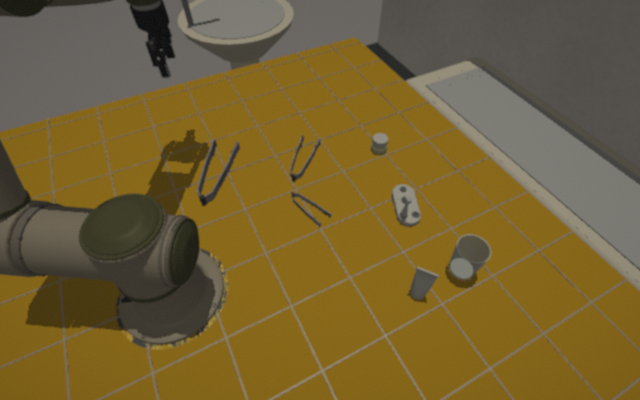

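```bash
cat > h.py <<'E'
from rig import ctrl
import cv2,numpy as np
C={n:ctrl.get_calibration(n) for n in("side","top")}
def px(n,X):
    c=C[n];v=c["K"]@(c["R"]@np.array(X,float)+c["t"]);return v[:2]/v[2]
def onz(n,uv,z):
    c=C[n];d=c["R"].T@np.linalg.solve(c["K"],[uv[0],uv[1],1]);o=-c["R"].T@c["t"]
    return o+d*(z-o[2])/d[2]
def tri(a,b):
    P=[C[n]["K"]@np.c_[C[n]["R"],C[n]["t"]] for n in("side","top")]
    X=cv2.triangulatePoints(P[0],P[1],np.array(a,float),np.array(b,float)).ravel();return X[:3]/X[3]
def crop(im,x0,x1,y0,y1,s):
    return cv2.resize(im[y0:y1,x0:x1],None,fx=s,fy=s,interpolation=cv2.INTER_CUBIC)[:,:,::-1]
E
python3 - <<'E'
from h import *
print(np.round([onz("top",p,20) for p in[(235,315),(155,275),(174,250),(254,213),(202,177),(220,162),(276,224),(317,204),(321,218)]]))
print(np.round([onz("side",p,20) for p in[(203,200),(214,143),(238,146),(294,178),(302,138),(319,142),(294,193),(329,215),(320,223)]]))
im=cv2.imread("pics/top0.png")[:,:,::-1]; im=np.clip(im*1.6,0,255).astype(np.uint8)
a=crop(im,190,330,85,235,4)
cv2.imwrite("pics/c1.png",a)
b=crop(im,310,460,90,190,5);cv2.imwrite("pics/c2.png",b)
im=cv2.imread("pics/side0.png")[:,:,::-1]; im=np.clip(im*1.6,0,255).astype(np.uint8)
cv2.imwrite("pics/c3.png",crop(im,360,500,170,310,4))
E
```

```text
[[135. 216.  20.]
 [224. 416.  20.]
 [286. 374.  20.]
 [382. 182.  20.]
 [470. 319.  20.]
 [511. 276.  20.]
 [356. 126.  20.]
 [409.  25.  20.]
 [374.  14.  20.]]
[[135. 212.  20.]
 [226. 411.  20.]
 [286. 366.  20.]
 [382. 173.  20.]
 [471. 310.  20.]
 [510. 271.  20.]
 [359. 124.  20.]
 [409.  17.  20.]
 [377.   5.  20.]]
```

View pics/c1.png

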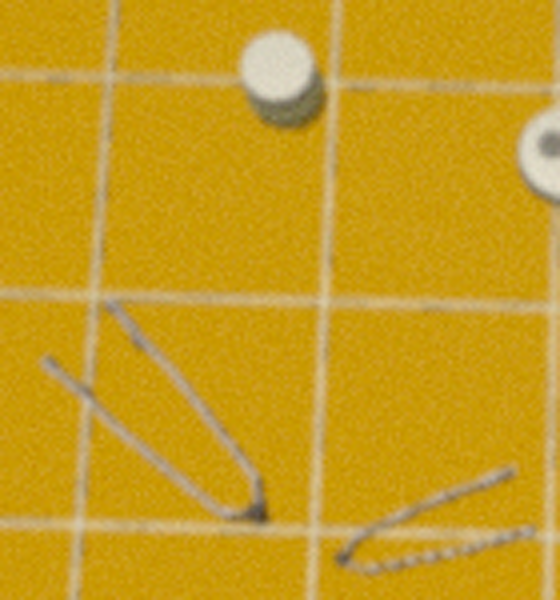

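View pics/c2.png

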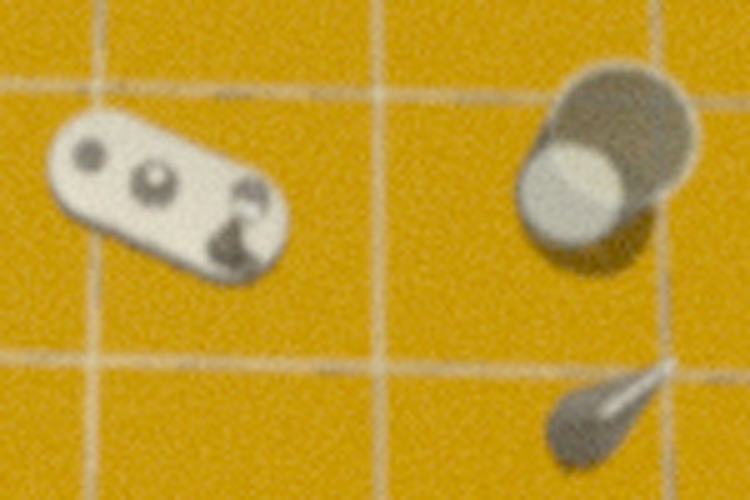

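View pics/c3.png

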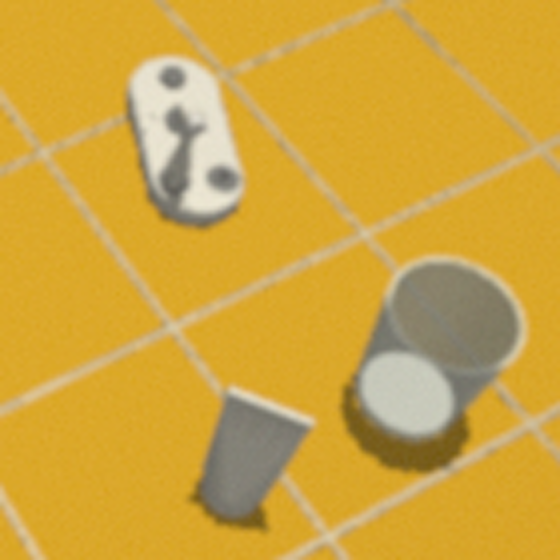

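```bash
cat > fit.py <<'E'
from h import *
from scipy.optimize import minimize
S=4
def sil(n,prisms,box):
    x0,x1,y0,y1=box; m=np.zeros(((y1-y0)*S,(x1-x0)*S),np.uint8)
    for P in prisms:
        q=np.array([px(n,p) for p in P]); q=((q-[x0-.5,y0-.5])*S-.5)
        cv2.fillConvexPoly(m,cv2.convexHull(np.round(q*16).astype(np.int32)),255,shift=4)
    return cv2.resize(m.astype(np.float32)/255,(x1-x0,y1-y0),interpolation=cv2.INTER_AREA)
def pl(p,L):
    c,s=np.cos(p[2]),np.sin(p[2]); L=np.array(L,float)
    return np.c_[p[0]+c*L[:,0]-s*L[:,1],p[1]+s*L[:,0]+c*L[:,1],L[:,2]]
def seg(a,b,w,z0,z1):
    a,b=np.array(a,float),np.array(b,float);d=(b-a)/np.linalg.norm(b-a);nn=np.array([-d[1],d[0]])*w/2
    return [(*q,z) for q in(a+nn,a-nn,b+nn,b-nn) for z in(z0,z1)]
def circ(x,y,r,z): return [(x+r*np.cos(t),y+r*np.sin(t),z) for t in np.linspace(0,6.283,25)]
def tongs(p):  # pin at origin, axis +x
    o=[circ(0,0,5.5,0)+circ(0,0,5.5,22)]
    for s in(1,-1):
        k=lambda t:(t,s*(20.5+.11*(t-62)))
        o+=[seg((0,s*2),k(18),3,0,20),seg(k(18),k(168),3,0,20),
            seg((136,s*26.3),(168,s*29.5),4.5,1,19)]
    return [pl(p,P) for P in o]
def charger(p): return [pl(p,sum([circ(0,s*35,31,z) for s in(1,-1) for z in(0,16)],[]))]
def mask(im,kind):
    f=im.astype(float); sat=(f.max(2)-f.min(2))/(f.max(2)+1)
    return np.clip((0.80-sat)/0.5,0,1) if kind=="t" else np.clip((0.75-sat)/0.4,0,1)
def fit(ims,model,p0,kind,boxes):
    M={n:mask(ims[n],kind)[b[2]:b[3],b[0]:b[1]] for n,b in boxes.items()}
    f=lambda p:sum(1-2*(sil(n,model(p),b)*M[n]).sum()/((sil(n,model(p),b).sum()+M[n].sum())) for n,b in boxes.items())/len(boxes)
    r=minimize(f,p0,method="Nelder-Mead",options=dict(initial_simplex=[p0,np.add(p0,[8,0,0]),np.add(p0,[0,8,0]),np.add(p0,[0,0,.1])],xatol=.05,fatol=1e-5))
    return r.x,r.fun
E
python3 - <<'E'
from fit import *
ims={n:cv2.imread(f"pics/{n}0.png")[:,:,::-1] for n in("side","top")}
T={"top":(190,265,150,220),"side":(282,328,130,187)}
H={"top":(312,376,104,154),"side":(385,428,176,232)}
for b,m,p0,k in((T,tongs,[382,180,.82],"t"),(H,charger,[575,-50,-.5],"c")):
    for bb in({n:b[n]} if n else b for n in("top","side",None)):
        x,f=fit(ims,m,p0,k,bb); print(list(bb),np.round(x,3),round(f,3))
    vis=[]
    for n in b:
        bx=b[n]; M=mask(ims[n],k)[bx[2]:bx[3],bx[0]:bx[1]]; s=sil(n,m(x),bx)
        v=np.dstack([M*0,s,M])*255; vis.append(cv2.resize(v.astype(np.uint8),(380,380*v.shape[0]//v.shape[1]) if n=="top" else (300,300),interpolation=0))
    hh=max(v.shape[0] for v in vis); cv2.imwrite(f"pics/f_{k}.png",np.hstack([np.pad(v,((0,hh-v.shape[0]),(0,0),(0,0))) for v in vis]))
a=cv2.imread("pics/f_t.png");b=cv2.imread("pics/f_c.png");w=max(a.shape[1],b.shape[1])
cv2.imwrite("pics/f.png",cv2.resize(np.vstack([np.pad(v,((0,0),(0,w-v.shape[1]),(0,0))) for v in(a,b)]),None,fx=.8,fy=.8))
E
```

```text
['top'] [381.292 184.47    0.802] 0.571
['side'] [381.883 185.556   0.802] 0.348
['top', 'side'] [382.274 185.081   0.805] 0.461
['top'] [ 6.12046e+02 -3.82350e+01 -4.15000e-01] 0.09
['side'] [ 6.12641e+02 -3.68570e+01 -4.07000e-01] 0.078
['top', 'side'] [ 6.12546e+02 -3.72790e+01 -4.10000e-01] 0.085
```

View pics/f.png

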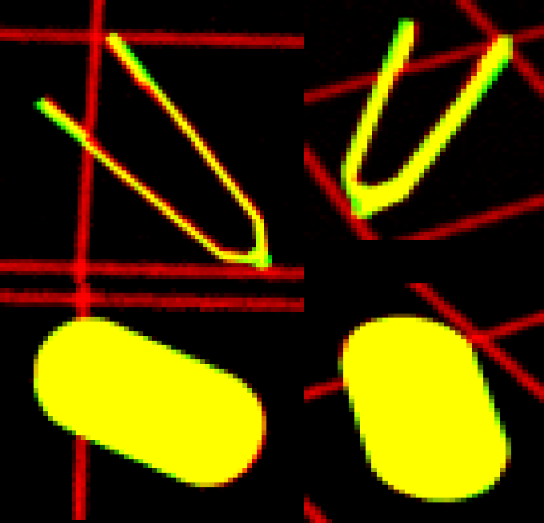

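Call:
play_rows(
  motion=[
    [[-11.7,22.94,9.36],[0,0,0]],
    [[-11.7,22.94,9.36],[0,0,0]],
    [[-11.7,22.94,9.36],[0,0,0]],
    [[-11.7,22.94,9.36],[0,0,0]],
    [[-11.7,22.94,9.36],[0,0,0]],
    [[-11.7,22.94,9.36],[0,0,0]],
    [[-11.7,22.94,9.36],[0,0,0]],
    [[-11.7,22.94,9.36],[0,0,0]],
    [[-11.7,22.94,9.36],[0,0,0]],
    [[-11.7,22.94,9.36],[0,0,0]],
    [[-11.7,22.94,9.36],[0,0,0]],
    [[-11.7,22.94,9.36],[0,0,0]],
    [[-11.7,22.94,9.36],[0,0,0]],
    [[-11.7,22.94,9.36],[0,0,0]],
  ],
  fingers=64,
  squeeze=40,
)

```text
time_s: 2.47
eef_pos: [426.1, 228.7, 99.9]
ee_rot: [0.0, 0.819, 0.574, 0.0]
force: [0.2, -0.4, -0.4]
grip_width: 0.75
```

Call:
play_rows(
  motion=[
    [[0,0,0],[0,0,-6.01]],
    [[0,0,0],[0,0,-6.01]],
    [[0,0,0],[0,0,-6.01]],
    [[0,0,0],[0,0,-6.01]],
    [[0,0,0],[0,0,-6.01]],
    [[0,0,0],[0,0,-6.01]],
    [[0,0,0],[0,0,-6.01]],
    [[0,0,0],[0,0,-6.01]],
    [[0,0,0],[0,0,-6.01]],
    [[0,0,0],[0,0,-6.01]],
    [[0,0,0],[0,0,-6.01]],
  ],
)

```text
time_s: 3.38
eef_pos: [425.4, 229.7, 100.3]
ee_rot: [0.0, 0.371, 0.929, 0.0]
force: [-0.6, 0.0, -0.8]
grip_width: 0.75
```

Call:
play_rows(
  motion=[
    [[0,0,16],[0,0,0]],
    [[0,0,16],[0,0,0]],
    [[0,0,16],[0,0,0]],
    [[0,0,16],[0,0,0]],
    [[0,0,10],[0,0,0]],
    [[0,0,8],[0,0,0]],
    [[0,0,6],[0,0,0]],
    [[0,0,5],[0,0,0]],
    [[0,0,3],[0,0,0]],
    [[0,0,0],[0,0,0]],
    [[0,0,0],[0,0,0]],
  ],
)

```text
time_s: 4.3
eef_pos: [425.5, 229.8, 4.5]
ee_rot: [0.0, 0.374, 0.928, 0.0]
force: [0.2, -0.1, 0.5]
grip_width: 0.748
```

```bash
python3 - <<'E'
from h import *
s=ctrl.sense(); print(s["eef_pos"],s["force"],s["wrist_torque"],ctrl.grip_depth)
o=[]
for n,b in(("side",(270,350,110,190)),("top",(190,270,140,220))):
    im=ctrl.capture(n);o.append(crop(np.clip(im*1.6,0,255).astype(np.uint8),*b,5))
cv2.imwrite("pics/g1.png",np.hstack(o))
E
```

```text
[425.51971781 229.75407145   4.54570362] [ 0.16676765 -0.09238963  0.47515935] [ 0.0268859  -0.01418384 -0.0135583 ] 18.700000000000003
```

View pics/g1.png

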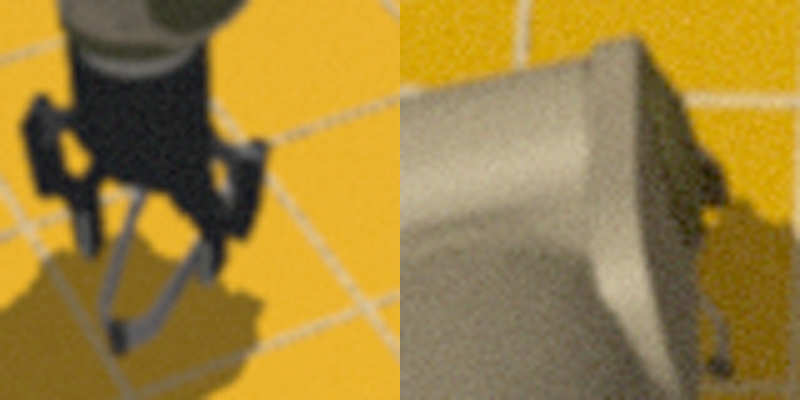

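Call:
play_rows(
  motion=[
    [[0,0,2],[0,0,0]],
    [[0,0,1],[0,0,0]],
    [[0,0,0],[0,0,0]],
    [[0,0,0],[0,0,0]],
    [[0,0,0],[0,0,0]],
    [[0,0,0],[0,0,0]],
    [[0,0,0],[0,0,0]],
    [[0,0,0],[0,0,0]],
    [[0,0,0],[0,0,0]],
    [[0,0,0],[0,0,0]],
  ],
  fingers=36,
  squeeze=40,
)

```text
time_s: 5.23
eef_pos: [425.8, 229.9, 1.7]
ee_rot: [0.001, 0.374, 0.928, 0.0]
force: [0.7, 0.7, 6.3]
grip_width: 0.422
```

Call:
play_rows(
  motion=[
    [[0,0,-2],[0,0,0]],
    [[0,0,-4],[0,0,0]],
    [[0,0,-6],[0,0,0]],
    [[0,0,-8],[0,0,0]],
    [[0,0,-8],[0,0,0]],
    [[0,0,-8],[0,0,0]],
    [[0,0,-8],[0,0,0]],
    [[0,0,-8],[0,0,0]],
    [[0,0,-6],[0,0,0]],
    [[0,0,0],[0,0,0]],
    [[0,0,0],[0,0,0]],
  ],
)

```text
time_s: 6.15
eef_pos: [425.4, 229.7, 59.5]
ee_rot: [0.0, 0.374, 0.928, 0.0]
force: [0.1, 0.0, 0.3]
grip_width: 0.422
```

```bash
python3 - <<'E'
from h import *
s=ctrl.sense(); print(s["eef_pos"],s["ee_rot"],s["force"],s["wrist_torque"],s["grip_width"])
o=[]
for n,b in(("side",(270,350,110,190)),("top",(190,270,140,220))):
    im=ctrl.capture(n);cv2.imwrite(f"pics/{n}2.png",im[:,:,::-1])
    for k in["tongs_pin","jaw_left","jaw_right","head_collar"]: print(n,k,[(round(d["p"],2),round(d["position"][0]*640,1),round(d["position"][1]*400,1)) for d in ctrl.spot_in(n,k)])
    o.append(crop(np.clip(im*1.6,0,255).astype(np.uint8),*b,5))
cv2.imwrite("pics/g2.png",np.hstack(o))
E
```

```text
[425.35974307 229.70386155  59.49797537] [2.15896072e-04 3.73593233e-01 9.27592596e-01 1.56586850e-04] [0.13834254 0.01444701 0.31657123] [ 0.01908075 -0.02427047  0.03683209] 0.42157752556374073
side tongs_pin [(0.74, 293.5, 151.5), (0.58, 306.4, 203.1), (0.55, 207.2, 173.2)]
side jaw_left [(0.78, 312.9, 204.3), (0.66, 294.8, 156.8), (0.62, 205.8, 172.2)]
side jaw_right [(0.62, 227.0, 171.8), (0.55, 303.7, 158.9)]
side head_collar [(0.64, 403.9, 208.5)]
top tongs_pin [(0.7, 304.1, 208.3), (0.57, 248.3, 210.4)]
top jaw_left [(0.52, 249.4, 211.1), (0.48, 276.8, 226.1)]
top jaw_right [(0.57, 317.4, 221.8)]
top head_collar []
```

View pics/g2.png

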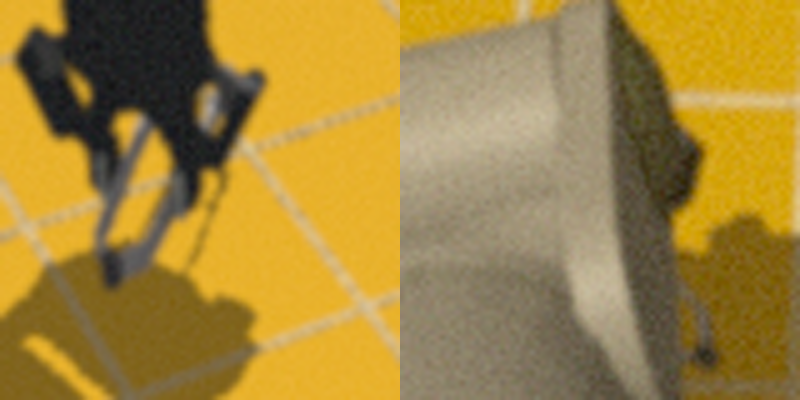

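```bash
python3 - <<'E'
from h import *
for z in(10,58,68): print(z,px("side",(382.3,185,z)),px("top",(382.3,185,z)))
from scipy.optimize import minimize
# cup rim from two pictures
for n,e in(("top",(434.8,116.4)),("side",(474,248.8))): print(n,np.round(onz(n,e,95),1))
print("collar px",px("side",(581.9,-67.5,26)),px("top",(581.9,-67.5,26)), "brush top",px("side",(581.9,-67.5,85)),px("top",(581.9,-67.5,85)))
print("lotion",onz("top",(426,177),5),onz("side",(418,296),5))
E
```

```text
10 [292.6128378  177.43872326] [253.577881   213.32233415]
58 [291.56085472 165.739775  ] [250.65935633 211.17707641]
68 [291.33170455 163.19142982] [250.01389256 210.70262911]
top [ 619.8 -253.7   95. ]
side [ 620.4 -253.4   95. ]
collar px [403.94123975 212.38782174] [354.649306   137.98043762] brush top [408.20685405 198.15250969] [357.30580211 130.7292479 ]
lotion [ 488.63362852 -255.70667261    5.        ] [ 487.27506944 -262.0609391     5.        ]
```

Call:
play_rows(
  motion=[
    [[0,0,0],[0,0,2]],
    [[0,0,0],[0,0,4]],
    [[0,0,0],[0,0,6]],
    [[0,0,0],[0,0,6.8]],
    [[0,0,0],[0,0,6.8]],
    [[0,0,0],[0,0,6.8]],
    [[0,0,0],[0,0,6.8]],
    [[0,0,0],[0,0,6.8]],
    [[0,0,0],[0,0,6.8]],
    [[0,0,0],[0,0,6.8]],
    [[0,0,0],[0,0,6]],
    [[0,0,0],[0,0,4]],
    [[0,0,0],[0,0,0]],
  ],
)

```text
time_s: 7.73
eef_pos: [425.3, 229.7, 59.2]
ee_rot: [0.0, 0.837, 0.547, -0.0]
force: [-1.0, -0.3, -0.5]
grip_width: 0.421
```

Call:
play_rows(
  motion=[
    [[-5.25,2.8,0],[0,0,0]],
    [[-12.26,6.54,0],[0,0,0]],
    [[-17.51,9.34,0],[0,0,0]],
    [[-17.51,9.34,0],[0,0,0]],
    [[-17.51,9.34,0],[0,0,0]],
    [[-17.51,9.34,0],[0,0,0]],
    [[-17.51,9.34,0],[0,0,0]],
    [[-17.51,9.34,0],[0,0,0]],
    [[-17.51,9.34,0],[0,0,0]],
    [[-17.51,9.34,0],[0,0,0]],
    [[-17.51,9.34,0],[0,0,0]],
    [[-17.51,9.34,0],[0,0,0]],
    [[-12.26,6.54,0],[0,0,0]],
    [[-5.25,2.8,0],[0,0,0]],
    [[0,0,0],[0,0,0]],
    [[0,0,0],[0,0,0]],
  ],
)

```text
time_s: 9.07
eef_pos: [444.2, -7.5, 59.2]
ee_rot: [-0.0, 0.836, 0.549, -0.0]
force: [-0.4, 0.3, -0.3]
grip_width: 0.421
```

```bash
python3 - <<'E'
from h import *
s=ctrl.sense(); print(s["eef_pos"],s["ee_rot"],s["force"],s["wrist_torque"],s["grip_width"])
o=[]
for n,b in(("side",(340,440,150,250)),("top",(290,390,100,200))):
    im=ctrl.capture(n);cv2.imwrite(f"pics/{n}3.png",im[:,:,::-1])
    for k in["tongs_pin","jaw_left","jaw_right","head_collar"]: print(n,k,[(round(d["p"],2),round(d["position"][0]*640,1),round(d["position"][1]*400,1)) for d in ctrl.spot_in(n,k)])
    o.append(crop(np.clip(im*1.5,0,255).astype(np.uint8),*b,4))
cv2.imwrite("pics/g3.png",np.hstack(o))
a=s["ee_rot"];R=lambda v:v
th=2*np.arctan2(a[2],a[1])-np.pi/2; A=np.array([np.cos(th),np.sin(th)]);N=np.array([-A[1],A[0]]);t=s["eef_pos"]
for nm,q in(("pin",-62*A),("jc",90*A),("tipL",106*A+21*N),("tipR",106*A-21*N)):
    X=[*(t[:2]+q),t[2]+8.3]; print(nm,np.round(X),px("side",X).round(1),px("top",X).round(1))
E
```

```text
[444.19524895  -7.47231124  59.21551176] [-1.50380406e-04  8.36032357e-01  5.48680120e-01 -3.39566268e-05] [-0.41316702  0.32678761 -0.28557099] [ 0.01584272 -0.09347489 -0.00899746] 0.4209970079697722
side tongs_pin [(0.92, 364.7, 204.4), (0.87, 205.9, 172.3), (0.6, 308.4, 201.2)]
side jaw_left [(0.69, 363.0, 205.2), (0.63, 204.2, 174.7), (0.6, 305.1, 200.1)]
side jaw_right [(0.84, 222.6, 177.8), (0.78, 367.5, 207.2)]
side head_collar [(0.55, 405.0, 209.9)]
top tongs_pin []
top jaw_left [(0.5, 177.4, 253.1)]
top jaw_right []
top head_collar []
pin [387.  17.  68.] [321.4 206.9] [320.5 210.4]
jc [527. -43.  68.] [382.8 203.7] [346.4 154.4]
tipL [550. -30.  68.] [387.7 196.7] [341.3 145.1]
tipR [533. -69.  68.] [390.8 210.2] [356.9 152.2]
```

View pics/g3.png

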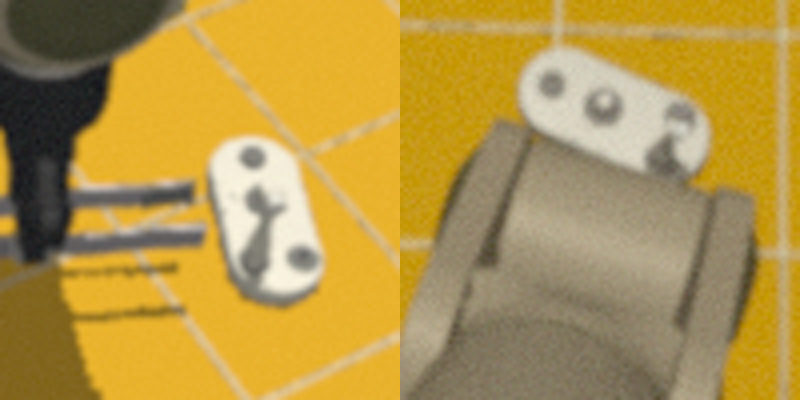

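Call:
play_rows(
  motion=[
    [[0,5,0],[0,0,0]],
    [[0,8,0],[0,0,0]],
    [[0,8,0],[0,0,0]],
    [[0,4,0],[0,0,0]],
    [[0,0,4],[0,0,0]],
    [[0,0,8],[0,0,0]],
    [[0,0,9],[0,0,0]],
    [[0,0,8],[0,0,0]],
    [[0,0,5],[0,0,0]],
    [[0,0,3],[0,0,0]],
    [[0,0,1],[0,0,0]],
    [[0,0,0],[0,0,0]],
    [[0,0,0],[0,0,0]],
  ],
)

```text
time_s: 10.65
eef_pos: [467.5, -17.7, 21.4]
ee_rot: [0.0, 0.836, 0.548, 0.0]
force: [-0.2, -0.0, -1.4]
grip_width: 0.422
```

```bash
python3 - <<'E'
from h import *
s=ctrl.sense(); print(s["eef_pos"],s["ee_rot"],s["force"],s["grip_width"])
im=ctrl.capture("side");cv2.imwrite("pics/side4.png",im[:,:,::-1])
a=s["ee_rot"];th=2*np.arctan2(a[2],a[1])-np.pi/2; A=np.array([np.cos(th),np.sin(th)]);N=np.array([-A[1],A[0]]);t=s["eef_pos"];print(np.degrees(th))
h=np.array([581.9,-67.5])-t[:2]; print("head along/left of axis from tool",h@A,h@N)
v=crop(np.clip(im*1.3,0,255).astype(np.uint8),350,430,175,235,10).copy()
d=lambda X:tuple(int(round(c)) for c in (px("side",X)-[349.5,174.5])*10)
for z,r in((16,7.5),(36,7.5),(89,7)):
    cv2.polylines(v,[np.array([d((581.9+r*np.cos(q),-67.5+r*np.sin(q),z)) for q in np.linspace(0,6.3,30)])],True,(255,0,0),1)
for sg in(1,-1):
    for z in(-1.5,18.5):
        p=[d([*(t[:2]+l*A+sg*w*N),t[2]+z]) for l,w in((40,17.5),(106,22))]; cv2.line(v,*p,(0,0,255),1)
cv2.imwrite("pics/g4.png",v)
E
```

```text
[467.46810194 -17.69462954  21.44518257] [1.75149145e-04 8.36160561e-01 5.48484702e-01 1.33480092e-04] [-0.20246044 -0.02507195 -1.36673825] 0.42192755213031036
-23.47375986111786
head along/left of axis from tool 124.80073639277666 -0.10205978288817619
```

View pics/g4.png

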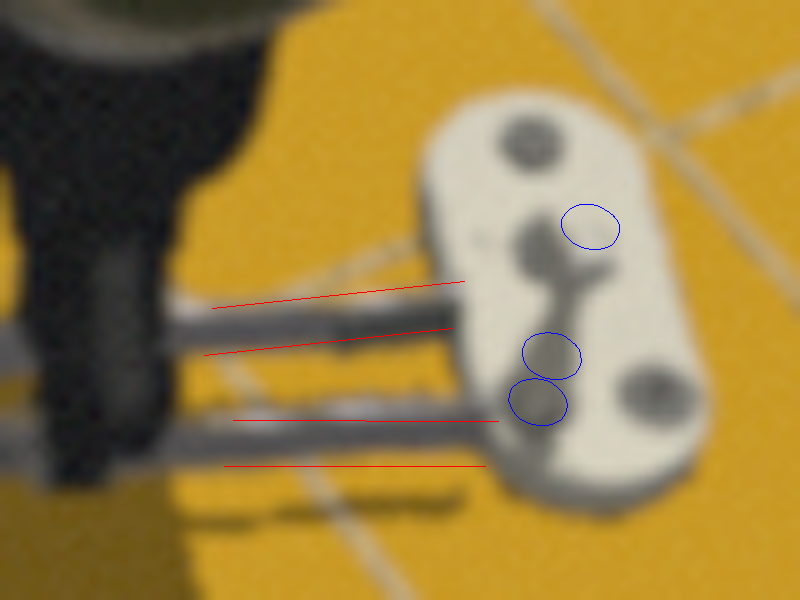

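```bash
python3 - <<'E'
from fit import *
p=(612.5,-37.2,-.41)
for nm,L in(("button",(0,45,20.5)),("stub base",(0,8,16)),("stub top",(0,8,33)),("empty base",(16,-40,16)),("empty top",(16,-40,28)),("head foot",(-16,-40,16)),("head top",(-16,-40,89))):
    X=pl(p,[L])[0]; print(nm,X.round(1),((px("side",X)-[349.5,174.5])*10).round(0), ((px("top",X)-[309.5,89.5])*5).round(0))
E
```

```text
button [630.4   4.1  20.5] [535. 136.] [ 88. 152.]
stub base [615.7 -29.9  16. ] [560. 253.] [152. 184.]
stub top [615.7 -29.9  33. ] [572. 213.] [155. 173.]
empty base [611.2 -80.3  16. ] [660. 395.] [249. 195.]
empty top [611.2 -80.3  28. ] [669. 368.] [251. 187.]
head foot [581.9 -67.5  16. ] [538. 402.] [224. 248.]
head top [581.9 -67.5  89. ] [590. 226.] [240. 204.]
```

Call:
play_rows(
  motion=[
    [[0,3,0],[0,0,0]],
    [[0,5,0],[0,0,0]],
    [[0,6,0],[0,0,0]],
    [[0,6,0],[0,0,0]],
    [[0,6,0],[0,0,0]],
    [[0,5,0],[0,0,0]],
    [[0,3,0],[0,0,0]],
    [[0,0.8,0],[0,0,0]],
    [[0,0,0],[0,0,0]],
    [[0,0,0],[0,0,0]],
  ],
)

```text
time_s: 11.53
eef_pos: [499.0, -31.4, 21.2]
ee_rot: [-0.0, 0.836, 0.549, -0.0]
force: [0.6, 0.8, -1.4]
grip_width: 0.425
```

```bash
python3 - <<'E'
from h import *
s=ctrl.sense(); print(s["eef_pos"],s["ee_rot"],s["force"],s["wrist_torque"],s["grip_width"])
o=[]
for n,b in(("side",(360,430,175,235)),("top",(310,380,100,160))):
    im=ctrl.capture(n);cv2.imwrite(f"pics/{n}5.png",im[:,:,::-1])
    o.append(crop(np.clip(im*1.3,0,255).astype(np.uint8),*b,5.7))
cv2.imwrite("pics/g5.png",np.hstack(o))
E
```

```text
[499.01708103 -31.40372894  21.15192363] [-1.59597310e-04  8.36141521e-01  5.48513731e-01 -1.36071323e-04] [ 0.56931113  0.7879385  -1.43164949] [-0.00289914 -0.01399624  0.01720018] 0.42468466794697735
```

View pics/g5.png

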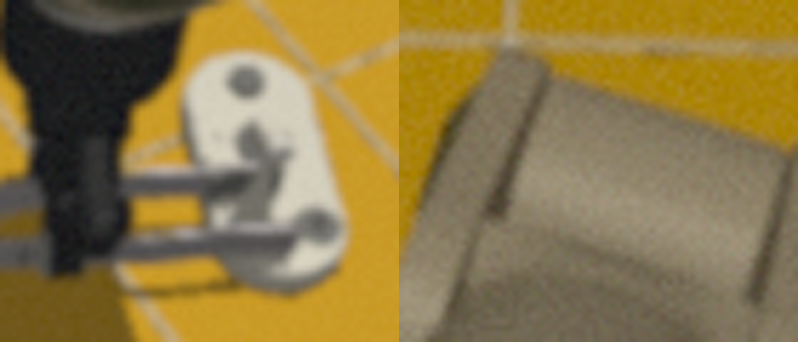

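Call:
play_rows(
  motion=[
    [[0,0,0],[0,0,0]],
    [[0,0,0],[0,0,0]],
    [[0,0,0],[0,0,0]],
    [[0,0,0],[0,0,0]],
    [[0,0,0],[0,0,0]],
  ],
  fingers=31,
  squeeze=45,
)

```text
time_s: 12.05
eef_pos: [499.2, -31.5, 21.3]
ee_rot: [0.0, 0.836, 0.548, 0.0]
force: [-0.3, 0.1, -0.1]
grip_width: 0.364
```

Call:
play_rows(
  motion=[
    [[0,0,0],[0,0,0]],
    [[0,0,0],[0,0,0]],
    [[0,0,0],[0,0,0]],
    [[0,0,0],[0,0,0]],
    [[0,0,0],[0,0,0]],
    [[0,0,0],[0,0,0]],
    [[0,0,0],[0,0,0]],
    [[0,0,0],[0,0,0]],
  ],
  fingers=20,
  squeeze=45,
)

```text
time_s: 12.72
eef_pos: [499.3, -31.5, 21.3]
ee_rot: [0.0, 0.836, 0.548, 0.0]
force: [0.2, -1.0, -0.4]
grip_width: 0.333
```

Call:
play_rows(
  motion=[
    [[0,0,0],[0,0,0]],
    [[0,0,0],[0,0,0]],
    [[0,0,0],[0,0,0]],
  ],
  fingers=20,
  squeeze=35,
)

```text
time_s: 12.97
eef_pos: [499.3, -31.5, 21.3]
ee_rot: [0.0, 0.836, 0.548, 0.0]
force: [-0.5, 0.0, 0.1]
grip_width: 0.327
```

```bash
python3 - <<'E'
from h import *
s=ctrl.sense(); print(s["eef_pos"],s["force"],s["wrist_torque"],s["grip_width"]*85.4)
im=ctrl.capture("side");cv2.imwrite("pics/side6.png",im[:,:,::-1])
g=im[200:224,390:422].mean(2).astype(int)
print("cols 390..421"); 
for r,row in zip(range(200,224),g): print(r," ".join(f"{v:3d}" for v in row))
E
```

```text
[499.25129064 -31.52112061  21.27382146] [-0.4971435   0.01154877  0.11792439] [-0.0589557  -0.08677169 -0.0856347 ] 27.91014379887754
cols 390..421
200 109  98  84  88 118 146 155 154 153 151 145 118  91  81  79  82 100 123 136 136 132 141 153 155 156 152 139 116 103 102 101 102
201 105 100  87  84 111 140 154 157 157 155 152 128  96  84  82  79  88 104 110 108 110 130 148 156 156 155 140 120 104 100 101 103
202 101  99  89  85 102 126 143 155 158 157 155 142 115  94  85  82  82  87  92  98 115 137 150 156 156 155 147 126 108 100 101 100
203 102 100  94  88  95 117 142 155 158 157 158 154 143 128 109  87  81  88  99 118 138 151 155 157 157 156 152 132 110 102 100 101
204 101 102  98  90  89 117 145 156 159 157 157 156 155 148 125  94  83  94 115 138 152 155 157 158 157 156 154 138 115 101 101 101
205 113 114 111 100  96 120 145 157 156 155 150 145 146 141 119  91  85  95 119 139 151 156 156 155 156 157 154 144 123 106 100 101
206 124 124 124 117 116 128 143 149 149 144 136 125 124 117 100  85  82  90 100 118 140 153 155 157 155 156 156 148 131 111 100 101
207 107 108 107 106 108 112
[... 1516 characters left out ...]
 157 151 147 142 140 142 145 139 124 107
219  92  94  95  95  92  90  84  74  74  78  80  84  83  82  88  97 116 131 131 135 145 156 159 158 157 156 155 152 145 128 112 102
220  99 101 102 101 101 100  92  81  74  77  80  82  84  90 109 129 142 152 157 155 157 158 158 158 158 158 151 145 128 111 105 101
221 104 102 100 101 101  96  90  81  77  76  78  81  83  89 111 134 142 147 154 157 158 157 156 156 154 146 133 118 100  96 100 100
222  99  97  94  90  89  81  76  71  70  69  74  78  81  84  96 110 118 125 137 142 144 145 142 137 131 120 103  90  83  91 100 101
223  85  83  76  76  76  67  66  67  68  67  68  72  76  80  83  88  94 100 107 112 115 115 112 106  99  91  84  86  90  94  98 100
```

Call:
play_rows(
  motion=[
    [[0,0,0],[0,0,0]],
    [[0,0,0],[0,0,0]],
    [[0,0,0],[0,0,0]],
    [[0,0,0],[0,0,0]],
  ],
)

```text
time_s: 13.35
eef_pos: [499.3, -31.5, 21.3]
ee_rot: [0.0, 0.836, 0.548, 0.0]
force: [0.7, 0.5, 0.4]
grip_width: 0.333
```

```bash
python3 - <<'E'
from h import *
s=ctrl.sense(); print(s["eef_pos"],s["force"],s["wrist_torque"],s["grip_width"]*85.4)
a=cv2.imread("pics/side5.png");b=cv2.imread("pics/side6.png")
im=ctrl.capture("side");cv2.imwrite("pics/side7.png",im[:,:,::-1]);c=im[:,:,::-1]
f=lambda x:cv2.resize(np.clip(x[190:230,380:424]*1.4,0,255).astype(np.uint8),(396,360),interpolation=cv2.INTER_CUBIC)
cv2.imwrite("pics/g6.png",np.hstack([f(a),f(c)]))
print(np.abs(b.astype(int)-c)[190:230,370:424].max(), np.abs(b.astype(int)-c)[190:230,370:424].mean(), np.abs(b.astype(int)-c)[330:370,370:424].mean())
E
```

```text
[499.25194353 -31.50461101  21.26545757] [0.664438   0.45702057 0.38347579] [-0.03706846 -0.03999257 -0.03864876] 28.43228579628066
11 1.1641975308641976 1.1080246913580247
```

View pics/g6.png

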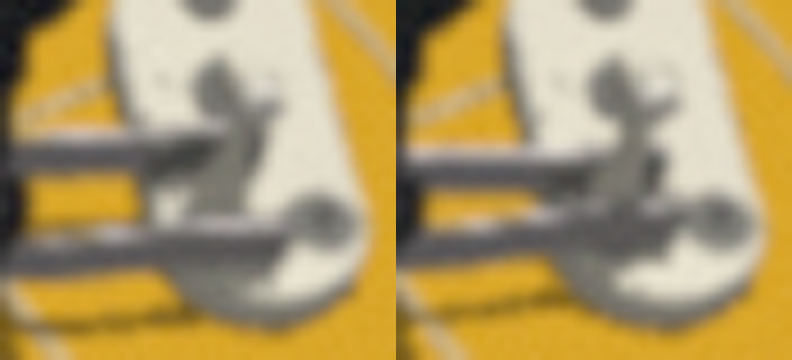

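Call:
play_rows(
  motion=[
    [[0,0,0],[0,0,0]],
    [[0,0,0],[0,0,0]],
    [[0,0,-1],[0,0,0]],
    [[0,0,-2],[0,0,0]],
    [[0,0,-3],[0,0,0]],
    [[0,0,-3],[0,0,0]],
    [[0,0,-3],[0,0,0]],
    [[0,0,-3],[0,0,0]],
    [[0,0,-3],[0,0,0]],
    [[0,0,-4],[0,0,0]],
    [[0,0,-4],[0,0,0]],
    [[0,0,-4],[0,0,0]],
    [[0,0,-4],[0,0,0]],
    [[0,0,-4],[0,0,0]],
    [[0,0,-2],[0,0,0]],
    [[0,0,0],[0,0,0]],
  ],
  fingers=20,
  squeeze=50,
)

```text
time_s: 14.73
eef_pos: [499.5, -31.6, 61.8]
ee_rot: [0.0, 0.836, 0.548, 0.0]
force: [0.1, -0.3, -0.5]
grip_width: 0.332
```

```bash
python3 - <<'E'
from h import *
s=ctrl.sense(); print(s["eef_pos"],s["ee_rot"],s["force"],s["wrist_torque"],s["grip_width"]*85.4)
for n in("side","top"):
    im=ctrl.capture(n);cv2.imwrite(f"pics/{n}8.png",im[:,:,::-1])
    for k in["head_collar","head_foot","jaw_right","tongs_pin"]: print(n,k,[(round(d["p"],2),round(d["position"][0]*640,1),round(d["position"][1]*400,1)) for d in ctrl.spot_in(n,k)])
for z in(16,36,66,89): print(z,px("side",(581.9,-67.5,z)).round(1),"lifted",px("side",(581.9,-67.5,z+40)).round(1))
im=cv2.imread("pics/side8.png")
# coarse ASCII: grey level 0-9, '.' where orange
f=im[172:226,390:430].astype(float); sat=(f.max(2)-f.min(2))/(f.max(2)+1); g=f.mean(2)
for i in range(54): print(172+i,"".join('.' if sat[i,j]>.45 else str(min(9,int(g[i,j]/18))) for j in range(40)))
E
```

```text
[499.46614695 -31.56848732  61.77268293] [3.27884748e-04 8.36151929e-01 5.48497744e-01 2.62286415e-04] [ 0.14371044 -0.31047725 -0.5238977 ] [-0.0189897  -0.00408755  0.01762672] 28.320780237721603
side head_collar []
side head_foot [(0.37, 387.4, 207.3)]
side jaw_right [(0.76, 392.7, 207.1), (0.66, 227.3, 175.7), (0.44, 314.1, 215.3)]
side tongs_pin [(0.82, 210.6, 173.5)]
top head_collar []
top head_foot []
top jaw_right []
top tongs_pin []
16 [403.3 214.7] lifted [406.1 205.3]
36 [404.6 210.1] lifted [407.5 200.4]
66 [406.8 202.9] lifted [409.8 192.7]
89 [408.5 197.1] lifted [411.7 186.5]
172 111.....................................
173 111.....................................
174 111..........6..........................
175 11............6.........................
176 11.............6........................
177 1...............6.......................
178 ........................................
179 ........................................
180 ........................................
181 ........................................
182 ....................6..................6
183 ...
[... 1227 characters left out ...]
888888888888887..........
211 .....4578887777888888887767787..........
212 ......5788765556778888755556777.........
213 ......4566544444567887554444566.........
214 ......4454333333346887544444566.........
215 .......455432333457887654444566.........
216 .......456532233468888765555567.........
217 .......456543334578888876666777.........
218 .......345544345677788888777876.........
219 ........4444444566667888888887..........
220 ........4444444555567888888876..........
221 .........44444456677888888765...........
222 ..........4444456677787776554...........
223 ...........3444455666665554.............
224 ............34444444444444..............
225 ..............4444444444................
```

Call:
play_rows(
  motion=[
    [[0,0,-2],[0,0,0]],
    [[0,0,-4],[0,0,0]],
    [[0,0,-6],[0,0,0]],
    [[0,0,-8],[0,0,0]],
    [[0,0,-8],[0,0,0]],
    [[0,0,-8],[0,0,0]],
    [[0,0,-8],[0,0,0]],
    [[0,0,-8],[0,0,0]],
    [[0,0,-6],[0,0,0]],
    [[0,0,-5],[0,0,0]],
    [[0,0,-3],[0,0,0]],
    [[0,0,-2],[0,0,0]],
    [[0,0,0],[0,0,0]],
  ],
)

```text
time_s: 16.32
eef_pos: [499.3, -31.5, 129.5]
ee_rot: [0.0, 0.836, 0.548, 0.0]
force: [-0.4, -0.5, -0.3]
grip_width: 0.331
```

Call:
play_rows(
  motion=[
    [[-1.99,1.4,0],[0,0,0]],
    [[-3.98,2.8,0],[0,0,0]],
    [[-6.97,4.89,0],[0,0,0]],
    [[-9.96,6.99,0],[0,0,0]],
    [[-9.96,6.99,0],[0,0,0]],
    [[-9.96,6.99,0],[0,0,0]],
    [[-9.96,6.99,0],[0,0,0]],
    [[-9.96,6.99,0],[0,0,0]],
    [[-9.96,6.99,0],[0,0,0]],
    [[-9.96,6.99,0],[0,0,0]],
    [[-9.96,6.99,0],[0,0,0]],
    [[-9.96,6.99,0],[0,0,0]],
    [[-9.96,6.99,0],[0,0,0]],
    [[-9.96,6.99,0],[0,0,0]],
    [[-9.96,6.99,0],[0,0,0]],
    [[-9.96,6.99,0],[0,0,0]],
    [[-6.97,4.89,0],[0,0,0]],
    [[-3.98,2.8,0],[0,0,0]],
    [[-1.99,1.4,0],[0,0,0]],
    [[0,0,0],[0,0,0]],
  ],
)

```text
time_s: 17.98
eef_pos: [537.4, -217.7, 129.2]
ee_rot: [-0.0, 0.836, 0.548, -0.0]
force: [-0.1, 1.2, 0.1]
grip_width: 0.334
```

```bash
python3 - <<'E'
from h import *
s=ctrl.sense(); t=s["eef_pos"];print(t,s["ee_rot"],s["force"],s["wrist_torque"],s["grip_width"]*85.4)
for n in("side","top"):
    im=ctrl.capture(n);cv2.imwrite(f"pics/{n}9.png",im[:,:,::-1])
    for k in["head_collar","head_foot","cup_rim","lotion","jar","charger"]: print(n,k,[(round(d["p"],2),round(d["position"][0]*640,1),round(d["position"][1]*400,1)) for d in ctrl.spot_in(n,k)])
    print(n,"head foot/top pred",px(n,(620,-253.5,t[2]-5.3)),px(n,(620,-253.5,t[2]+67.7)),"rim",px(n,(620,-253.5,95)))
side=cv2.imread("pics/side9.png");s0=cv2.imread("pics/side0.png")
u=lambda x,b:cv2.resize(np.clip(x[b[2]:b[3],b[0]:b[1]]*1.4,0,255).astype(np.uint8),None,fx=6,fy=6,interpolation=cv2.INTER_CUBIC)
top=cv2.imread("pics/top9.png")
cv2.imwrite("pics/g7.png",np.hstack([u(side,(435,500,190,290)),u(top,(400,465,80,180))]))
E
```

```text
[ 537.39393821 -217.68515142  129.15658814] [-8.48615745e-05  8.36229955e-01  5.48378934e-01 -1.59540291e-05] [-0.11901399  1.17046885  0.07754255] [ 0.06942006  0.00130248 -0.01582756] 28.56078911928022
side head_collar [(0.67, 485.1, 230.4)]
side head_foot [(0.71, 487.3, 227.9)]
side cup_rim [(0.72, 466.9, 259.6)]
side lotion [(0.95, 423.6, 281.0)]
side jar [(0.58, 376.6, 152.7)]
side charger [(0.62, 404.7, 204.9), (0.18, 435.1, 236.8)]
side head foot/top pred [478.34594347 241.91303085] [490.83595097 222.24685441] rim [473.90023944 248.91302663]
top head_collar []
top head_foot []
top cup_rim []
top lotion []
top jar [(0.71, 260.9, 106.5)]
top charger [(0.81, 344.8, 129.9)]
top head foot/top pred [438.53226939 111.98523324] [449.38501693  99.69664254] rim [434.69902216 116.32562779]
```

```bash
python3 - <<'E'
import cv2,numpy as np
a=cv2.imread("pics/side0.png").astype(float);b=cv2.imread("pics/side9.png").astype(float)
d=np.abs(a-b).mean(2)
for nm,(x0,x1,y0,y1) in dict(lotion=(408,440,262,302),cup_low=(446,475,255,290),cup_right=(478,494,245,275),jar=(370,390,130,158),button=(396,412,183,197),bg=(520,560,300,340)).items(): print(nm,d[y0:y1,x0:x1].mean().round(2),d[y0:y1,x0:x1].max().round(1))
f=b[214:276,436:502]; sat=(f.max(2)-f.min(2))/(f.max(2)+1); g=f.mean(2)
for i in range(62): print(214+i,"".join('.' if sat[i,j]>.45 else str(min(9,int(g[i,j]/18))) for j in range(66)))
E
```

```text
lotion 19.36 42.3
cup_low 19.99 30.3
cup_right 19.21 27.7
jar 34.4 74.3
button 27.67 33.0
bg 20.27 26.7
214 10111111111111111111111111111111111111.....777....................
215 01111111111111111111111111111111111112456777......................
216 111111111111111111111111111111111111235677........................
217 1111111111111111111111111111111111113567..........................
218 11111111111111111111111111111111111...............................
219 111111111111111111111111111111111.................................
220 11111111111111111111111111111111..................................
221 111111111111111111111111111111.......................777..........
222 11111111111111111101111111111......................678887.........
223 1111111111111111111111111111.......................678887.........
224 1111111111111101111111111112......................56789987........
225 111111111111111111111111111.......................55789998........
226 211111111111111111111111111.......................556788876.......
227 211111111111111111111111111.......................54567766........
22
[... 2705 characters left out ...]
........568888888888888888888876544445555..7.................
267 ............456888888888888888888888754444455....7................
268 .............5688888888888888888888875544455.....67...............
269 .............567888888888888888888887654555.......67..............
270 ..............5688888888888888888888765555.........66............7
271 ..............567888888888888888888876545...........66.........777
272 ..............45678888888888888888887544.............6........776.
273 ...............4567888888888888888887544..............7.....7766..
274 44..............45678888888888888887644................7777776....
275 544..............556788888888888887654.................77777......
```

```bash
python3 - <<'E'
import cv2,numpy as np
for n,(x0,x1,y0,y1) in (("side",(364,396,126,160)),("top",(245,280,88,122))):
  for k in(0,9):
    f=cv2.imread(f"pics/{n}{k}.png")[y0:y1,x0:x1].astype(float); sat=(f.max(2)-f.min(2))/(f.max(2)+1);m=sat<.4
    lab,L,st,ce=cv2.connectedComponentsWithStats(m.astype(np.uint8));i=1+np.argmax(st[1:,4]);print(n,k,st[i],ce[i].round(2)+[x0,y0])
E
python3 -c "
from rig import ctrl;s=ctrl.sense();print(s['time_s'],s['grip_width']*85.4,s['eef_pos'],s['force'])"
```

```text
side 0 [  7   7  17  21 292] [379.25 142.8 ]
side 9 [  0   0  32  29 798] [380.93 138.43]
top 0 [  5   5  20  23 336] [259.47 103.35]
top 9 [  5   5  21  23 340] [259.5  103.37]
18.6833 28.226205126665896 [ 537.34343361 -217.4286702   129.24195684] [-0.27721422 -1.07825151 -0.71217214]
```

Call:
play_rows(
  motion=[
    [[0,0,0],[0,0,0]],
    [[0,0,0],[0,0,0]],
    [[0,0,0],[0,0,0]],
    [[0,0,0],[0,0,0]],
    [[0,0,0],[0,0,0]],
    [[0,0,0],[0,0,0]],
  ],
)

```text
time_s: 19.18
eef_pos: [537.3, -217.4, 129.2]
ee_rot: [-0.0, 0.836, 0.548, -0.0]
force: [0.0, 0.3, -1.2]
grip_width: 0.337
```

```bash
python3 - <<'E'
from h import *
s=ctrl.sense();print(s["time_s"],s["grip_width"]*85.4,s["eef_pos"],s["force"])
a=cv2.imread("pics/side9.png")[:,:,::-1].astype(int);b=ctrl.capture("side").astype(int)
print("head/jaw change",np.abs(a-b)[214:250,466:500].mean(),"bg",np.abs(a-b)[300:340,520:560].mean())
print(ctrl.spot_in("side","head_collar")[:1])
print(ctrl.finish_job())
E
```

```text
19.1833 28.821012062225993 [ 537.34629012 -217.44752137  129.23168395] [ 0.00290378  0.34350634 -1.24632003]
head/jaw change 1.8444989106753813 bg 1.029375
[{'position': [0.7602, 0.5773], 'p': 0.65}]
the job is handed in; nothing more can be done
None
```

I picked the middle-sized tongs (the 175 mm model matched their outline in both cameras) and closed their jaws on the brush head's collar. I then lifted the head off its peg and carried it upright over the frosted cup. I handed the job in at about 19.2 s, with the gripper still squeezing the tongs at 50 N.

**Last checks**
- **Position:** the head is within about 1 mm of the measured centre of the cup's mouth. From the arm's position its foot is about 29 mm above the rim, and the brush and stem show in the side picture where that predicts. The foot itself was hidden behind a jaw.
- **Holding still:** between the last two side pictures, 1.2 s apart, the head and jaws changed only slightly more than plain background (1.8 against 1.0 grey levels). Wrist forces were about 1 N.
- **Surroundings:** the cup and lotion tube are unchanged in the side picture, apart from a uniform brightness shift. The jar is unmoved in the top picture; the arm hid it from the side. The button showed only a somewhat larger brightness change than the background, and nothing went near it.

**Disagreements**
- **Grip width:** the opening read 28–29 mm instead of the stated 30 mm for tongs closed on the collar. I took this as flex or sensor offset, because the reading stayed steady and the head rose with the jaws.
- **Last picture:** I had used all 12 picture views, so I checked the final state by pixel values and the detectors, not by eye.

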